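# Level the rotary inspection table and set it to zero

### The job

Get the small rotary inspection table ready for measuring: turn its two foot screws by their tommy bars until the platform sits level (the steel ball of its ball level rests wholly inside the black ring), and turn the faceplate with its bolted block until its yellow zero line meets the tip of the red index on the platform. The bars are stiff enough to stay put, so just push them round; do not knock or shift the bottle, the tin or anything else that stands about on the bench.

Things in the scene. Friction and masses are not known exactly. Their poses are not given: they have to be found in the camera images.
- level_table: green base, fixed and level, 176 (x) x 232 (y) x 12 mm; origin under its centre, x to its back, y to its left; its front faces the robot, turned up to 0.6 rad. In its frame (mm): left foot screw (-70, 100), right foot screw (70, -95), faceplate axis (0, 0), ball level (-55, -80). A dark middle plate is hinged on it along y at the back, and on that the platform, along x at the left
- platform: aluminium plate, 172 x 190 x 8 mm, top 47 mm above the bench when level, at the start nowhere above 58 mm. Origin: middle of its hinge at its left edge; z is its normal. The left screw sets only its tilt along the table's x (front up or down), the right screw only its tilt along y (right side up or down). Starts 0.02 to 0.085 rad off level; when level its axes match the table's
- screw_left: front left foot screw's head: a level tommy bar, 8.4 mm thick, 86 mm long over its two black 14 mm end balls, through a 19 mm hub (top 8 mm over the bar's middle). Origin on the axis at mid-bar, always 74 mm over the bench; x along the bar. Clockwise from above raises the platform's front 10 mm a turn (0.0114 rad of tilt a radian). Push the bar from the side or pinch it
- screw_right: back right foot screw's head, like the left one but leaning with the tilt along x; clockwise from above raises the platform's right side 10 mm a turn (0.0087 rad of tilt a radian of turn). Both need 0.07 to 0.14 N m (2 to 5 N near the bar's end), stay where they are left, and travel 8 rad either side of level. At the start the right side is always low, the front high or low
- ball_centre (a point): centre of the 9 mm steel ball in the 49 mm round cup of the ball level (top 56 mm over the bench), front right on the platform. It rolls to the low side of the dished floor, 2 mm off centre for 0.01 rad of tilt, and lies in the middle of the black ring (13 mm inside) when the platform is level
- level_centre (a point): centre of the ball level, where the ball's centre lies when the platform is level
- faceplate: round steel faceplate mid-platform, 96 x 9 mm, turns either way about its upright axis with 0.07 N m of friction, stays where left. Origin: centre of its underside; z its axis; yellow zero line toward its -x. On it is bolted a pale fixture block, 45 (x) x 90 (y) mm, 56 to 84 mm over the bench, with pins on top up to 96 mm: push its long side near an end, or grip it across, to turn the plate
- zero_line (a point): outer end of the yellow zero line, on the faceplate's rim, 48 mm from its axis
- index_mark (a point): where the zero line's end must come: on the rim circle, at the tip of the low red index (top 53 mm above the bench)
- drawer_box: grey cabinet of four small drawers behind the table, 171 (x) x 250 (y) x 165 mm high, origin under its centre; mind the gripper's body when working on the right foot screw
- glue_bottle: red squeeze bottle with white nozzle, stands upright near one foot screw; body 34 mm across and 74 mm high, 95 mm with nozzle; origin under its centre
- grease_tin: dark red round tin, stands near the other foot screw; 63 mm across, 36 mm high; origin under its centre
- driver_red: screwdriver with red handle, lies on the bench; 194 mm long, 28 mm thick; origin under its middle, length along its y axis
- wrench_a: open-end spanner lying flat; 157 x 31 x 7 mm, length along its y axis; origin under its middle
- plug_gauge: plug gauge with a green and a red end, lying; 97 mm long (y axis), 21 mm thick; origin under its middle
- marker: felt marker lying, 124 mm long (y axis), 17 mm thick; origin under its middle

How it is judged:
By the outcome, as a careful person would: the job done as asked, in the order asked, and still so for the second after the job is handed in, with the robot touching nothing.
It also fails if it takes over 67 s, if anything falls off the work surface, if the arm or the gripper's body presses on something with over 40 N, if the wrist force passes 120 N, or if a joint passes its speed limit or range.

### The arm

A 6-joint arm with a two-finger parallel gripper is mounted at the origin on a cart in front of the work surface, level with it; the furniture and walls round the work are solid. World frame = base frame: x ahead of the robot, y to its left, z up, the work surface at z = 0. Lengths are in m, angles in rad, forces in N, time in s.
With the tool pointing down it reaches from about 0.35 to 0.925 m from the base axis. Payload 6.4 kg.
Tool frame: the origin (TCP) lies at the centre of the arm's flange, where the gripper is bolted on; the fingertips stand 173 mm ahead of it and the grasp point (between the pads) lies 155 mm ahead of it; z points along the fingers, y is the line along which they close (so a half turn about z gives the same grasp; the last joint's range is limited). The gripper opens to 85 mm and grips with 20 to 120 N. Pads are 22 mm wide; open, the fingers measure 114 mm over their backs; the gripper's body (76 mm by 85 mm) begins 54 mm behind the grasp point. The pads swing forward as they close: fully open they stand 13 mm farther back than shut.
Start: joints at [1.044, 0.245, 1.558, -0, 1.339, -0.174], TCP at [0.225, 0.61, 0.405] pointing down, gripper open.
Joint ranges: [-3.13, 3.13], [-1.02, 2.26], [0.13, 2.54], [-0.95, 4.09], [0.21, 2.88], [-2.74, 2.74]. Speed limits (rad/s): [2.57, 2.57, 3.14, 3.14, 3.14, 3.14].

### API

Orientations are given as a unit quaternion [w, x, y, z].
In Python, from bench import arm gives the robot as it stands.
- The arm moves only by the shell command python3 shift.py FILE [OPENING] [FORCE], which reads ROWS from the file FILE. ROWS is one flat JSON list of numbers that holds 1 to 5 rows one after another, with no inner brackets; each row has 6 numbers: dx, dy, dz in m, then a rotation vector rx, ry, rz in rad; each row is the pose to reach, as a shift and turn from the pose commanded when the command began, along the tool's axes at that moment; what a row does not reach only later rows make up. A row lasts 1/12 s, in which the tool goes at most 0.0417 m and 0.125 rad, less where a joint would pass 70% of its speed; a pose out of reach is approached as far as the arm can. OPENING is the finger opening in m, set as the command begins (- or left out keeps the last). The fingers move at their own pace and stop on an object; FORCE is the grip in N (left out, the last holds). Time passes only in rows, so rows that do not move let the fingers close. It prints the time, the measured TCP pose, the force, the opening and the grip force at its end. Input that does not fit is refused with a message, and nothing moves.
- arm.observe(): the state, without advancing time (a new reading comes with each control period).
- arm.capture(name): name is "scene" or "side" or "wrist"; returns (picture, depth): 384x512x3 uint8, red, green, blue; 384x512 float32, m along the optical axis (not along the pixel's ray), 0 where there is no reading.
- arm.camera_params(name): a dict with "mtx" (3x3 intrinsics, pixels), "pose" (4x4, takes a point from camera to world coordinates); the wrist camera has in their place "tool_from_camera" (4x4, takes a point from camera to tool coordinates, whose origin is the TCP and whose axes are the flange's). Camera axes: x right, y down, z forward; pixel columns grow to the right and rows downward; lengths in m; the calibration is good to about 2 mm. A picture is of the moment at which its call begins: read the wrist's pose just before it. camera_params takes no time and is no camera call.
- arm.hand_in(): hands the job in; it is judged then, once.
The state is a dict: "t": time; "qpos": joint angles; "qd": joint speeds; "joint_torque": joint torques, N m; "eef_pos": TCP position; "orientation": TCP orientation; "ft_force": force on the tool from outside, world axes, zero at the start; "torque": the same for the moment, N m; "finger_gap": finger opening in m; "grip_force": force on a finger pad.
Only numpy, scipy, OpenCV 4.12 (cv2) and the standard library are available. Lean on these libraries where they do the work, as an engineer would, in place of code of your own. Each camera call takes 0.05 s, during which the arm holds its last target. There are 200 camera calls.

## Working session

There is one attempt and no reset: what is moved stays moved. The work goes in short steps, Python scripts to look and compute and a shell command to move; the robot and the scene stay as the last step left them, time stands still between calls to the robot, and variables do not carry over. Pictures are saved under pics/ and viewed, at most 12 in all, crops included, and the job is handed in when it is done.

```bash
ls; mkdir -p pics; cat > h.py <<'E'
import numpy as np,cv2
from bench import arm
def save(n,f):
    p,d=arm.capture(n);cv2.imwrite(f,p[:,:,::-1]);return p,d
E
python3 - <<'E'
from h import *
a,da=save("scene","pics/scene0.png");b,db=save("side","pics/side0.png")
np.savez("s0.npz",a=a,da=da,b=b,db=db)
cv2.imwrite("pics/both0.png",cv2.resize(np.vstack([a,b])[:,:,::-1],None,fx=.78,fy=.78))
for n in("scene","side"):
    c=arm.camera_params(n);print(n,c["mtx"].round(1).tolist(),c["pose"].round(3).tolist())
print(arm.camera_params("wrist"));s=arm.observe();print(s)
E
```

```text
bench.py
pics
shift.py
scene [[410.6, 0.0, 253.2], [0.0, 410.6, 179.7], [0.0, 0.0, 1.0]] [[0.02, -0.88, 0.475, -0.065], [-1.0, -0.021, 0.004, 0.118], [0.006, -0.475, -0.88, 1.291], [0.0, 0.0, 0.0, 1.0]]
side [[462.8, 0.0, 253.5], [0.0, 462.8, 198.5], [0.0, 0.0, 1.0]] [[-0.978, -0.121, 0.171, 0.342], [-0.209, 0.533, -0.82, 1.268], [0.008, -0.838, -0.546, 0.83], [0.0, 0.0, 0.0, 1.0]]
{'mtx': array([[286.72382177,   0.        , 251.70207368],
       [  0.        , 286.72382177, 191.4728374 ],
       [  0.        ,   0.        ,   1.        ]]), 'tool_from_camera': array([[ 1.93045627e-03, -9.60271434e-01, -2.79061010e-01,
         7.14396829e-02],
       [ 9.99997791e-01,  2.08586634e-03, -2.59964117e-04,
         9.19748428e-05],
       [ 8.31720083e-04, -2.79059892e-01,  9.60273339e-01,
         3.17163745e-02],
       [ 0.00000000e+00,  0.00000000e+00,  0.00000000e+00,
         1.00000000e+00]])}
{'t': 0.1, 'qpos': array([ 1.04389185e+00,  2.45722778e-01,  1.55891829e+00,  2.85338034e-05,
        1.33868454e+00, -1.74129823e-01]), 'qd': array([-0.00048269, -0.00113439, -0.00352406, -0.00220775,  0.00168738,
        0.00105246]), 'joint_torque': array([ 9.53082745e-04, -4.30667353e+01, -3.27131796e+01, -1.23790991e-05,
        2.77481791e-03, -7.26347515e-07]), 'eef_pos': array([0.22447979, 0.60978265, 0.4036899 ]), 'orientation': array([-3.10570937e-04,  1.75477283e-01,  9.84483099e-01, -8.09023297e-04]), 'ft_force': array([ 0.51422414, -0.21354453, -0.07752934]), 'torque': array([ 0.02628464, -0.02692073, -0.03548556]), 'grip_force': 0.0, 'finger_gap': 0.08524078329078408}
```

View pics/scene0.png

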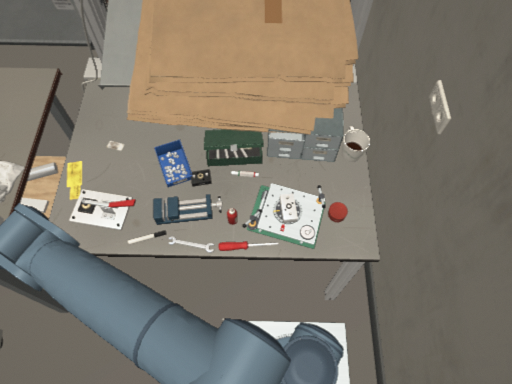

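View pics/side0.png

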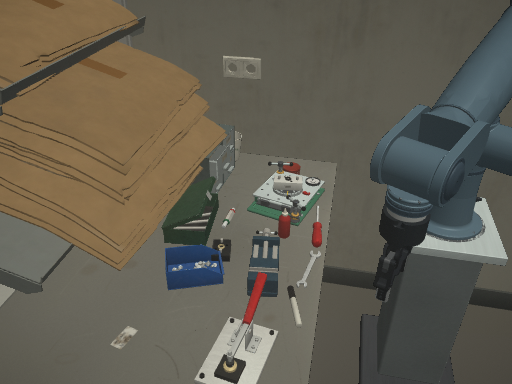

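The scene picture shows the green table near (288,214), with the left screw at (253,222), right screw at (321,196), ball level at (307,232), bottle at (232,215) and tin at (338,211). In the side view the table is at (290,190). I'll enlarge crops of both next.

```bash
cat >> h.py <<'E'
def ray(n,u,v,z,tool=None):
    c=arm.camera_params(n);P=c["pose"] if tool is None else tool@c["tool_from_camera"]
    d=P[:3,:3]@np.linalg.solve(c["mtx"],[u,v,1.]);o=P[:3,3]
    return o+d*(z-o[2])/d[2]
def toolpose(s=None):
    from scipy.spatial.transform import Rotation as R
    s=s or arm.observe();T=np.eye(4);q=s["orientation"]
    T[:3,:3]=R.from_quat([q[1],q[2],q[3],q[0]]).as_matrix();T[:3,3]=s["eef_pos"];return T
E
python3 - <<'E'
from h import *
z=np.load("s0.npz");a=z["a"];b=z["b"]
A=cv2.resize(a[170:258,220:355,::-1],None,fx=4.4,fy=4.4,interpolation=cv2.INTER_CUBIC)
cv2.imwrite("pics/c0.png",A)
hsv=cv2.cvtColor(a,cv2.COLOR_RGB2HSV)
m=cv2.inRange(hsv,(45,80,40),(90,255,255));m[:180]=0;m[:,:245]=0
ys,xs=np.nonzero(m);r=cv2.minAreaRect(np.c_[xs,ys].astype(np.float32))
for u,v in cv2.boxPoints(r):print(u,v,ray("scene",u,v,.012).round(3))
for n,(u,v),zz in [("bottle",(232,215),.05),("tin",(338,211),.036),("sl",(253,222),.074),("sr",(321,196),.074),("lev",(307,232),.05),("drv",(248,245),.015),("cabR",(322,152),0.03)]:print(n,ray("scene",u,v,zz).round(3))
E
```

```text
246.80002 228.59998 [0.44  0.142 0.012]
261.30002 185.09998 [0.604 0.096 0.012]
326.4 206.79999 [ 0.526 -0.128  0.012]
311.9 250.29999 [ 0.37  -0.071  0.012]
bottle [0.471 0.191 0.05 ]
tin [ 0.5   -0.161  0.036]
sl [0.438 0.122 0.074]
sr [ 0.536 -0.101  0.074]
lev [ 0.418 -0.053  0.05 ]
drv [0.382 0.136 0.015]
cabR [ 0.735 -0.123  0.03 ]
```

View pics/c0.png

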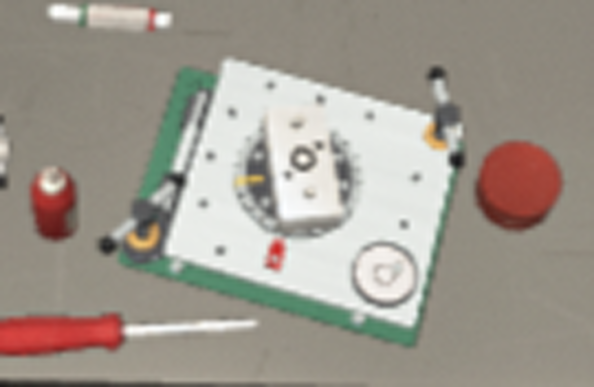

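The crop shows the yellow zero line at about (250,181), the red index tip at (280,238), and the ball level at (385,272). The left bar runs (107,245)–(175,181) and the right bar (436,75)–(456,160). Table yaw is about -0.33. I'll move the wrist camera over it.

```bash

echo '[-0.03,-0.027,0,0,0,0,-0.06,-0.054,0,0,0,0,-0.09,-0.081,0,0,0,0,-0.12,-0.108,0,0,0,0,-0.15,-0.135,0,0,0,0]' > mv.in && python3 shift.py mv.in
echo '[-0.03,-0.027,0,0,0,0,-0.06,-0.054,0,0,0,0,-0.09,-0.081,0,0,0,0,-0.12,-0.108,0,0,0,0,-0.15,-0.135,0,0,0,0]' > mv.in && python3 shift.py mv.in
echo '[-0.03,-0.027,0,0,0,0,-0.06,-0.054,0,0,0,0,-0.09,-0.081,0,0,0,0,-0.12,-0.108,0,0,0,0,-0.15,-0.135,-0.01,0,0,0]' > mv.in && python3 shift.py mv.in
echo '[-0.03,-0.027,0,0,0,0,-0.06,-0.054,0,0,0,0,-0.072,-0.066,0,0,0,0,-0.072,-0.066,0,0,0,0]' > mv.in && python3 shift.py mv.in
python3 - <<'E'
from h import *
s=arm.observe();p,d=save("wrist","pics/w0.png");np.savez("w0.npz",p=p,d=d,T=toolpose(s))
z=np.load("s0.npz");da=z["da"];c=arm.camera_params("scene")
for u,v in[(240,125),(300,128),(330,125),(285,138),(322,135),(285,150),(322,158),(322,145),(310,130)]:
    k=da[v,u];q=c["pose"]@np.r_[np.linalg.solve(c["mtx"],[u,v,1])*k,1];print(u,v,q[:3].round(3))
E
```

```text
t: 0.52
eef_pos: [0.3189, 0.4297, 0.4041]
orientation: [-0.0, 0.175, 0.985, -0.0]
ft_force: [0.8, -0.2, 1.2]
finger_gap: 0.0855
grip_force: 0.0
t: 0.93
eef_pos: [0.4131, 0.2511, 0.4045]
orientation: [-0.0, 0.175, 0.985, -0.0]
ft_force: [0.3, 0.9, -0.2]
finger_gap: 0.0854
grip_force: 0.0
t: 1.35
eef_pos: [0.5067, 0.0725, 0.4125]
orientation: [-0.002, 0.176, 0.984, -0.0]
ft_force: [-0.2, 0.7, -0.3]
finger_gap: 0.0854
grip_force: 0.0
t: 1.68
eef_pos: [0.5527, -0.0157, 0.4142]
orientation: [-0.0, 0.178, 0.984, -0.0]
ft_force: [0.4, 0.1, -0.6]
finger_gap: 0.0856
grip_force: 0.0
240 125 [0.739 0.172 0.18 ]
300 128 [ 0.722 -0.025  0.193]
330 125 [ 0.756 -0.13   0.167]
285 138 [0.749 0.016 0.095]
322 135 [ 0.717 -0.101  0.164]
285 150 [0.69  0.018 0.108]
322 158 [ 0.712 -0.122  0.026]
322 145 [ 0.709 -0.108  0.116]
310 130 [ 0.719 -0.058  0.187]
```

View pics/w0.png

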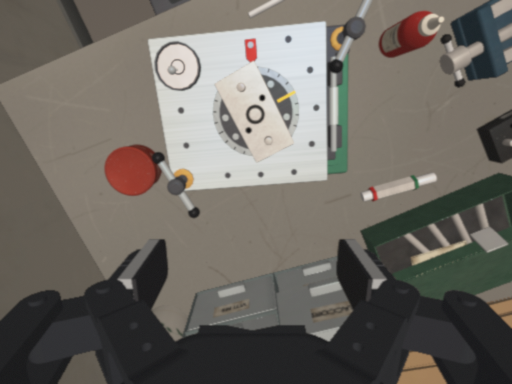

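The wrist view (upside down) shows the cup at (178,66) with the ball at about (174,70). The right hub is at (177,185) with bar ends (158,158)/(194,212). The left hub is at (354,28) with its lower bar end at (336,66). The faceplate is at (256,113), the zero line's end at about (294,94) and the red tip at (251,61). Depth plane fits should give the tilt.

```bash
cat >> h.py <<'E'
def cloud(d,T):
    c=arm.camera_params("wrist");P=T@c["tool_from_camera"]
    v,u=np.mgrid[:384,:512];r=np.stack([u,v,np.ones_like(u)],-1)@np.linalg.inv(c["mtx"]).T*d[...,None]
    return r@P[:3,:3].T+P[:3,3]
def fit(Q):
    for _ in range(4):
        A=np.c_[Q[:,:2],np.ones(len(Q))];x=np.linalg.lstsq(A,Q[:,2],rcond=None)[0];e=Q[:,2]-A@x;Q=Q[abs(e)<max(2*e.std(),5e-4)]
    return x,e.std(),len(Q)
def tilt(p,d,T,yaw):
    # returns front-up and right-up tilt (rad) relative to bench
    X=cloud(d,T);hsv=cv2.cvtColor(p,cv2.COLOR_RGB2HSV)
    ok=d>0
    m=ok&(hsv[...,1]<40)&(hsv[...,2]>150)&(X[...,2]>.03)&(X[...,2]<.063)&(np.linalg.norm(X[...,:2]-CEN,axis=-1)<.14)
    b=ok&(abs(X[...,2])<.008)
    g,e,n=fit(X[m]);h,e2,n2=fit(X[b]);k=g[:2]-h[:2]
    ax=np.array([np.cos(yaw),np.sin(yaw)]);ay=np.array([-ax[1],ax[0]])
    return -k@ax,-k@ay,(e,n,e2,n2,h,g)
CEN=np.array([.487,.01])
E
python3 - <<'E'
from h import *
w=np.load("w0.npz");p,d,T=w["p"],w["d"],w["T"]
hsv=cv2.cvtColor(p,cv2.COLOR_RGB2HSV)
R=lambda u,v,z:ray("wrist",u,v,z,T).round(4)
print("hubR",R(177,185,.082),R(158,158,.074),R(194,212,.074))
print("hubL",R(354,28,.082),R(336,66,.074))
print("face",R(256,113,.084),"zero",R(294,94,.056),"idx",R(251,61,.053),"cup",R(178,66,.056))
X=cloud(d,T)
g=cv2.inRange(hsv,(50,90,40),(85,255,255))>0
g&=(np.linalg.norm(X[...,:2]-CEN,axis=-1)<.17)&(X[...,2]<.025)
print(g.sum())
print("base right edge pts?")
# platform edges -> yaw
m=((hsv[...,1]<40)&(hsv[...,2]>150)&(X[...,2]>.03)&(X[...,2]<.063)&(np.linalg.norm(X[...,:2]-CEN,axis=-1)<.14)).astype(np.uint8)
r=cv2.minAreaRect(X[m>0][:,:2].astype(np.float32)*1000);print(r)
for y in(-.32,-.35):print(tilt(p,d,T,y))
c=cv2.resize(p[30:215,140:380,::-1],None,fx=3.2,fy=3.2,interpolation=cv2.INTER_CUBIC);cv2.imwrite("pics/w0c.png",c)
E
```

```text
hubR [ 0.5324 -0.0949  0.082 ] [ 0.4989 -0.1044  0.074 ] [ 0.5696 -0.0927  0.074 ]
hubL [0.4514 0.1238 0.082 ] [0.477  0.1015 0.074 ]
face [0.4915 0.0114 0.084 ] zero [0.4877 0.0568 0.056 ] idx [0.4404 0.0249 0.053 ] cup [ 0.4186 -0.049   0.056 ]
784
base right edge pts?
((488.9053955078125, 2.8338546752929688), (202.3792266845703, 172.27142333984375), 74.49639129638672)
(np.float64(0.017387314725158788), np.float64(-0.026676146161385927), (np.float64(0.0006997238616088357), 16071, np.float64(0.0006534542975533099), 63396, array([-7.92977736e-04, -5.60272866e-04, -2.87530514e-05]), array([-0.00890621,  0.03023114,  0.0487789 ])))
(np.float64(0.01817965536792239), np.float64(-0.026142601593546873), (np.float64(0.0006997238616088357), 16071, np.float64(0.0006534542975533099), 63396, array([-7.92977736e-04, -5.60272866e-04, -2.87530514e-05]), array([-0.00890621,  0.03023114,  0.0487789 ])))
```

View pics/w0c.png

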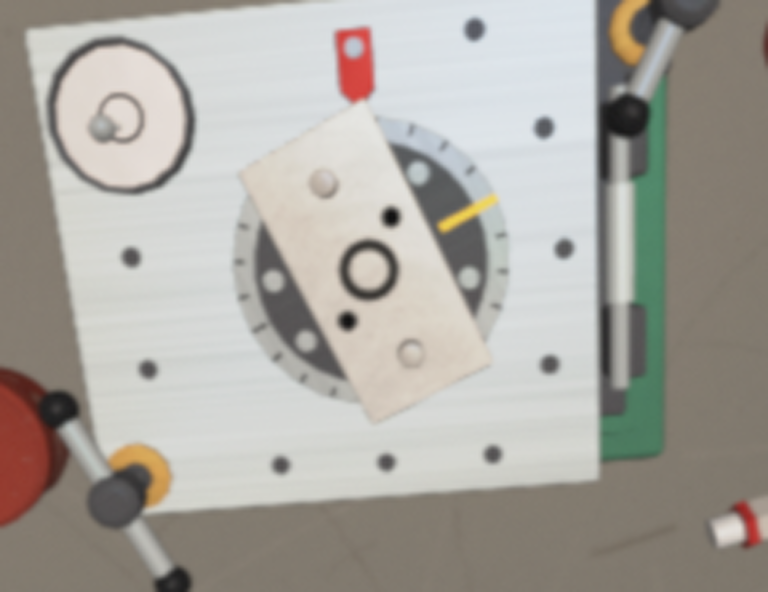

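Depth gives front up 0.018 rad and right side down 0.026 rad, and the ball's position agrees. So the left screw needs 1.58 rad CCW and the right screw 3.05 rad CW. The left axis is at (0.4507, 0.1266) with its bar at -0.762 rad. The right axis is at (0.534, -0.0987) with its bar at 0.164 rad. I'll go above the left screw first.

```bash

echo '[0.03,0.02,0,0,0,0.08,0.06,0.04,0.01,0,0,0.16,0.09,0.06,0.02,0,0,0.24,0.12,0.08,0.03,0,0,0.32,0.145,0.098,0.05,0,0,0.404]' > mv.in && python3 shift.py mv.in .045 30
echo '[0,0,0.03,0,0,0,0,0,0.06,0,0,0,0,0,0.08,0,0,0,0,0,0.08,0,0,0]' > mv.in && python3 shift.py mv.in
python3 - <<'E'
from h import *
s=arm.observe();T=toolpose(s);print(s["qpos"].round(3),T[:3,:2].T.round(3).tolist(),s["eef_pos"].round(4))
d=np.array([.4507,.1266,.234])-s["eef_pos"];print("shift",(T[:3,:3].T@d).round(4),"yaw_y",np.arctan2(T[1,1],T[0,1]))
p,dd=save("wrist","pics/w1.png");np.savez("w1.npz",p=p,d=dd,T=T)
E
```

```text
t: 2.15
eef_pos: [0.4476, 0.1321, 0.3657]
orientation: [0.001, 0.37, 0.929, 0.001]
ft_force: [0.4, 0.6, 0.6]
finger_gap: 0.045
grip_force: 0.0
t: 2.48
eef_pos: [0.4463, 0.1308, 0.2801]
orientation: [-0.005, 0.368, 0.93, -0.002]
ft_force: [0.2, -0.5, 0.2]
finger_gap: 0.045
grip_force: 0.0
[ 0.041 -0.034  2.108  0.     1.078 -0.776] [[-0.728, 0.685, 0.007], [0.685, 0.729, -0.007]] [0.4463 0.1308 0.2801]
shift [-0.0064  0.0002  0.046 ] yaw_y 0.8161824194113853
```

View pics/w1.png

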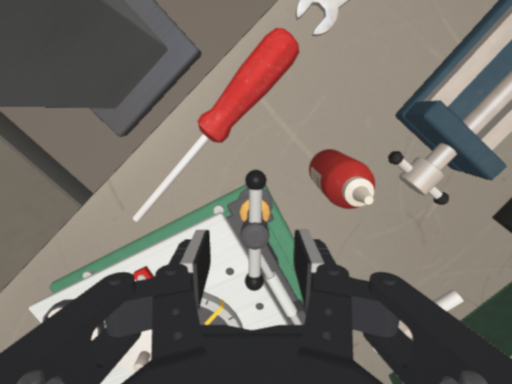

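The fingers straddle the left bar. The hub is at (256,235), the bar ends are at (256,180) and (254,281), and the bottle is clear to the right at (345,180). I'll refine the axis from the bar ends.

```bash
python3 - <<'E'
from h import *
T=np.load("w1.npz")["T"]
a,b=ray("wrist",256,180,.074,T),ray("wrist",254.5,282,.074,T);h=ray("wrist",256,234,.082,T)
for q in(a,b,(a+b)/2,h):print(q.round(4),(T[:3,:3].T@(q-T[:3,3])).round(4))
E
```

```text
[0.4255 0.1519 0.074 ] [0.0281 0.0025 0.2062]
[0.4783 0.1015 0.074 ] [-0.0448  0.0019  0.2057]
[0.4519 0.1267 0.074 ] [-0.0083  0.0022  0.206 ]
[0.4498 0.1293 0.082 ] [-0.0049  0.0026  0.198 ]
```

```bash

echo '[-0.007,0.001,0.01,0,0,0,-0.007,0.001,0.03,0,0,0,-0.007,0.001,0.046,0,0,0,-0.007,0.001,0.046,0,0,0]' > mv.in && python3 shift.py mv.in
echo '[0,0,0,0,0,0,0,0,0,0,0,0,0,0,0,0,0,0,0,0,0,0,0,0,0,0,0,0,0,0]' > mv.in && python3 shift.py mv.in 0 30
```

```text
t: 2.87
eef_pos: [0.4545, 0.1259, 0.2377]
orientation: [-0.001, 0.369, 0.929, -0.001]
ft_force: [-0.4, -0.2, 0.5]
finger_gap: 0.045
grip_force: 0.0
t: 3.28
eef_pos: [0.4551, 0.1248, 0.2406]
orientation: [-0.001, 0.368, 0.93, -0.003]
ft_force: [-9.3, -10.8, 10.8]
finger_gap: 0.0172
grip_force: 29.2
```

```bash

echo '[0.003,-0.002,-0.005,0,0,0,0.003,-0.002,-0.005,0,0,-0.1,0.003,-0.002,-0.005,0,0,-0.2,0.003,-0.002,-0.005,0,0,-0.3,0.003,-0.002,-0.005,0,0,-0.4]' > mv.in && python3 shift.py mv.in
python3 -c "
from h import *
s=arm.observe();print(s['qpos'].round(3),s['torque'].round(3));p,d=save('wrist','pics/w2.png')"
```

```text
t: 3.7
eef_pos: [0.4521, 0.1259, 0.2435]
orientation: [0.003, 0.175, 0.985, 0.0]
ft_force: [11.2, -1.2, -20.8]
finger_gap: 0.0169
grip_force: 30.7
[ 2.900e-02  4.000e-02  2.114e+00 -1.000e-03  9.820e-01 -1.189e+00] [-0.075 -1.798 -0.039]
```

View pics/w2.png

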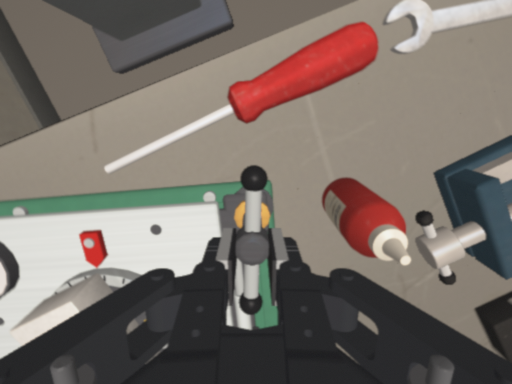

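The picture shows the fingers gripping the hub at (252,245) and the bar turned with them. I'll relax the height and finish the turn.

```bash

echo '[-0.001,0,0.003,0,0,-0.12,-0.001,0,0.003,0,0,-0.24,-0.001,0,0.003,0,0,-0.36,-0.001,0,0.003,0,0,-0.48,-0.001,0,0.003,0,0,-0.59]' > mv.in && python3 shift.py mv.in
echo '[0,0,0,0,0,-0.12,0,0,0,0,0,-0.24,0,0,0,0,0,-0.36,0,0,0,0,0,-0.48,0,0,0,0,0,-0.59]' > mv.in && python3 shift.py mv.in
echo '[0,0,0,0,0,0,0,0,0,0,0,0]' > mv.in && python3 shift.py mv.in .045
echo '[0,0,-0.03,0,0,0,0,0,-0.06,0,0,0,0,0,-0.09,0,0,0,0,0,-0.1,0,0,0]' > mv.in && python3 shift.py mv.in
```

```text
t: 4.17
eef_pos: [0.4531, 0.1264, 0.2431]
orientation: [0.001, -0.119, 0.993, 0.001]
ft_force: [-5.0, 3.5, 6.1]
finger_gap: 0.0166
grip_force: 33.2
t: 4.58
eef_pos: [0.4528, 0.1269, 0.243]
orientation: [0.001, -0.402, 0.915, 0.002]
ft_force: [-6.7, 6.1, 6.8]
finger_gap: 0.0171
grip_force: 33.5
t: 4.75
eef_pos: [0.4533, 0.1261, 0.2424]
orientation: [0.002, -0.4, 0.917, -0.001]
ft_force: [0.1, 0.2, 0.1]
finger_gap: 0.0404
grip_force: 0.0
t: 5.08
eef_pos: [0.4541, 0.1259, 0.3464]
orientation: [0.004, -0.399, 0.917, -0.002]
ft_force: [1.0, 0.8, 0.8]
finger_gap: 0.0451
grip_force: 0.0
```

```bash

echo '[0.018,-0.035,0,0,0,0.11,0.036,-0.07,0,0,0,0.22,0.054,-0.105,0,0,0,0.33,0.072,-0.14,0,0,0,0.44,0.09,-0.175,0,0,0,0.55]' > mv.in && python3 shift.py mv.in
echo '[0.014,-0.032,0,0,0,0.1,0.014,-0.032,0.03,0,0,0.106,0.014,-0.032,0.06,0,0,0.106,0.014,-0.032,0.06,0,0,0.106]' > mv.in && python3 shift.py mv.in
python3 - <<'E'
from h import *
s=arm.observe();T=toolpose(s);print(s["qpos"].round(3),s["eef_pos"].round(4))
d=np.array([.534,-.0987,.24])-s["eef_pos"];print("shift",(T[:3,:3].T@d).round(4),"yaw_y",np.arctan2(T[1,1],T[0,1]))
p,dd=save("wrist","pics/w3.png");np.savez("w3.npz",p=p,d=dd,T=T)
E
```

```text
t: 5.5
eef_pos: [0.52, -0.061, 0.341]
orientation: [0.0, -0.133, 0.991, -0.0]
ft_force: [1.5, -0.0, 0.2]
finger_gap: 0.0453
grip_force: 0.0
t: 5.83
eef_pos: [0.5126, -0.0938, 0.2751]
orientation: [-0.005, -0.082, 0.997, 0.002]
ft_force: [-1.6, 0.2, -1.6]
finger_gap: 0.0453
grip_force: 0.0
[-0.399  0.108  1.972 -0.     1.073 -2.134] [ 0.5126 -0.0938  0.2751]
shift [-0.0206 -0.0086  0.0349] yaw_y 1.7352323864516466
```

View pics/w3.png

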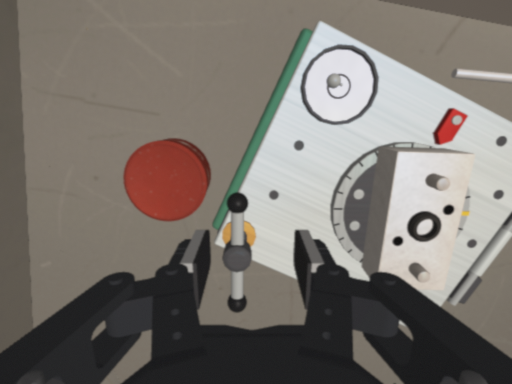

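The right bar is upright in view, with ends at (238,203) and (237,303) and the hub at (237,257). It sits left of the gripper's middle, so I'll compute the shift.

```bash
python3 - <<'E'
from h import *
w=np.load("w3.npz");T=w["T"];print(tilt(w["p"],w["d"],T,-.27)[:2])
a,b=ray("wrist",237.5,203,.072,T),ray("wrist",237,303,.072,T);h=ray("wrist",237,257,.08,T)
for q in(a,b,(a+b)/2,h):print(q.round(4),(T[:3,:3].T@(q-T[:3,3])).round(4))
E
```

```text
(np.float64(-0.002229601385845839), np.float64(-0.02770487321138029))
[ 0.4982 -0.1038  0.072 ] [ 0.014  -0.0086  0.2032]
[ 0.5708 -0.0929  0.072 ] [-0.0595 -0.0098  0.2025]
[ 0.5345 -0.0984  0.072 ] [-0.0227 -0.0092  0.2029]
[ 0.5312 -0.0987  0.08  ] [-0.0193 -0.009   0.1949]
```

```bash

echo '[-0.02,-0.009,0.005,0,0,0,-0.021,-0.009,0.02,0,0,0,-0.021,-0.009,0.032,0,0,0,-0.021,-0.009,0.032,0,0,0]' > mv.in && python3 shift.py mv.in
echo '[0,0,0,0,0,0,0,0,0,0,0,0,0,0,0,0,0,0,0,0,0,0,0,0]' > mv.in && python3 shift.py mv.in 0 30
python3 -c "
from h import *
print(arm.observe()['qpos'].round(3))"
```

```text
t: 6.22
eef_pos: [0.5366, -0.0984, 0.2474]
orientation: [-0.001, -0.084, 0.996, 0.001]
ft_force: [-0.1, 0.2, -1.2]
finger_gap: 0.0448
grip_force: 0.0
t: 6.55
eef_pos: [0.5372, -0.0987, 0.2498]
orientation: [0.0, -0.083, 0.997, 0.0]
ft_force: [-2.5, 4.1, 4.2]
finger_gap: 0.016
grip_force: 29.4
[-3.890e-01  2.030e-01  1.919e+00  1.000e-03  1.020e+00 -2.128e+00]
```

```bash

echo '[0.002,0,0,0,0,0.12,0.002,0,0,0,0,0.24,0.002,0,0,0,0,0.36,0.002,0,0,0,0,0.48,0.002,0,0,0,0,0.6]' > mv.in && python3 shift.py mv.in
echo '[0,0,0,0,0,0.12,0,0,0,0,0,0.24,0,0,0,0,0,0.36,0,0,0,0,0,0.48,0,0,0,0,0,0.6]' > mv.in && python3 shift.py mv.in
echo '[0,0,0,0,0,0.12,0,0,0,0,0,0.24,0,0,0,0,0,0.36,0,0,0,0,0,0.48,0,0,0,0,0,0.6]' > mv.in && python3 shift.py mv.in
```

```text
t: 6.97
eef_pos: [0.5361, -0.1, 0.2499]
orientation: [0.003, 0.217, 0.976, -0.001]
ft_force: [3.4, -1.9, -1.2]
finger_gap: 0.016
grip_force: 29.5
t: 7.38
eef_pos: [0.5355, -0.101, 0.2499]
orientation: [0.002, 0.496, 0.869, -0.002]
ft_force: [-4.0, -9.2, 0.7]
finger_gap: 0.0162
grip_force: 30.0
t: 7.8
eef_pos: [0.5345, -0.1014, 0.2498]
orientation: [0.001, 0.73, 0.683, -0.004]
ft_force: [-11.5, -9.8, 7.4]
finger_gap: 0.0161
grip_force: 30.7
```

```bash

echo '[-0.002,-0.001,-0.002,0,0,0.12,-0.002,-0.001,-0.002,0,0,0.24,-0.002,-0.001,-0.002,0,0,0.36,-0.002,-0.001,-0.002,0,0,0.48,-0.002,-0.001,-0.002,0,0,0.6]' > mv.in && python3 shift.py mv.in
echo '[0,0,-0.001,0,0,0.12,0,0,-0.001,0,0,0.24,0,0,-0.001,0,0,0.36,0,0,-0.001,0,0,0.48,0,0,-0.001,0,0,0.6]' > mv.in && python3 shift.py mv.in
echo '[0,0,0,0,0,0.1,0,0,0,0,0,0.1]' > mv.in && python3 shift.py mv.in
echo '[0,0,0,0,0,0,0,0,0,0,0,0]' > mv.in && python3 shift.py mv.in .045
echo '[0,0,-0.03,0,0,0,0,0,-0.06,0,0,0,0,0,-0.09,0,0,0,0,0,-0.12,0,0,0,0,0,-0.12,0,0,0]' > mv.in && python3 shift.py mv.in
python3 - <<'E'
from h import *
s=arm.observe();T=toolpose(s);print(s["qpos"].round(3),"yaw_y",np.arctan2(T[1,1],T[0,1]))
print((T[:3,:3].T@(np.array([.4915,.0115,.4])-s["eef_pos"])).round(4))
E
```

```text
t: 8.22
eef_pos: [0.5327, -0.1017, 0.2499]
orientation: [-0.001, 0.9, 0.437, -0.003]
ft_force: [-7.5, -2.6, 1.1]
finger_gap: 0.0162
grip_force: 31.3
t: 8.63
eef_pos: [0.532, -0.1007, 0.2499]
orientation: [-0.002, 0.988, 0.151, -0.004]
ft_force: [-9.6, 3.1, 0.1]
finger_gap: 0.0165
grip_force: 31.2
t: 8.8
eef_pos: [0.532, -0.1005, 0.2499]
orientation: [-0.002, 0.995, 0.103, -0.004]
ft_force: [-8.2, 3.4, 0.9]
finger_gap: 0.016
grip_force: 31.2
t: 8.97
eef_pos: [0.534, -0.1014, 0.2519]
orientation: [0.0, 0.995, 0.104, 0.0]
ft_force: [0.7, -0.0, -0.2]
finger_gap: 0.0389
grip_force: 0.0
t: 9.38
eef_pos: [0.5359, -0.1022, 0.38]
orientation: [0.004, 0.995, 0.104, 0.007]
ft_force: [1.5, -0.2, 0.3]
finger_gap: 0.0451
grip_force: 0.0
[-0.396  0.022  1.851 -0.     1.254  0.966] yaw_y -1.3619262735445545
[-0.0197 -0.1202 -0.0213]
```

View now.

```bash

echo '[-0.02,-0.03,0,0,0,0,-0.04,-0.06,-0.01,0,0,0,-0.06,-0.09,-0.02,0,0,0,-0.09,-0.12,-0.03,0,0,0,-0.09,-0.12,-0.03,0,0,0]' > mv.in && python3 shift.py mv.in .085
echo '[0,0,0,0,0,0,0,0,0,0,0,0]' > mv.in && python3 shift.py mv.in
python3 - <<'E'
from h import *
s=arm.observe();T=toolpose(s);p,d=save("wrist","pics/w4.png");np.savez("w4.npz",p=p,d=d,T=T)
print(s["eef_pos"],tilt(p,d,T,-.27)[:2])
c=cv2.resize(p[:250,90:430,::-1],None,fx=2.3,fy=2.3,interpolation=cv2.INTER_CUBIC);cv2.imwrite("pics/w4c.png",c)
E
```

```text
t: 9.8
eef_pos: [0.4178, -0.0, 0.4036]
orientation: [0.001, 0.994, 0.106, 0.002]
ft_force: [0.4, 0.2, 0.1]
finger_gap: 0.0847
grip_force: 0.0
t: 9.97
eef_pos: [0.4214, -0.0027, 0.4023]
orientation: [0.001, 0.995, 0.104, 0.001]
ft_force: [-0.8, 0.9, -0.2]
finger_gap: 0.0851
grip_force: 0.0
[ 0.42135767 -0.00273512  0.40232452] (np.float64(-0.002115579241058449), np.float64(-0.0004335029903915683))
```

View pics/w4c.png

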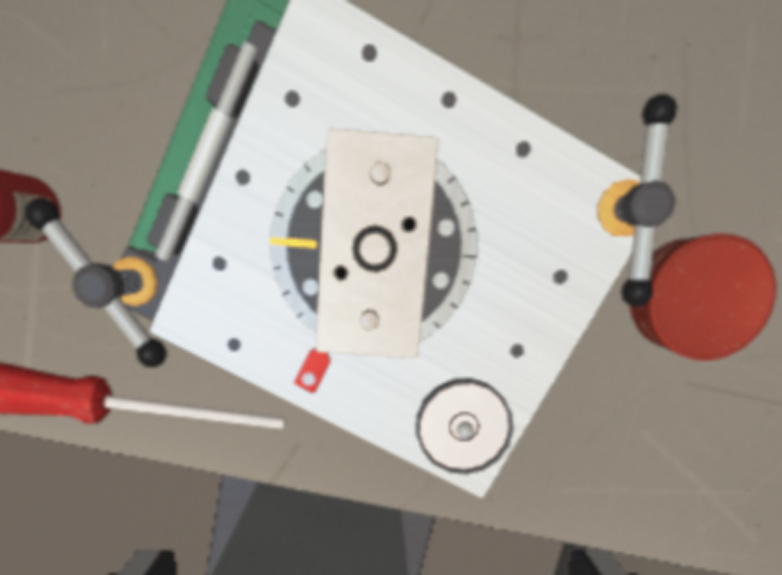

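The ball at (464,430) lies inside the ring (464,427), and the depth tilt is about 0.002 and 0.000, so the platform is level. Next is the faceplate: the zero end is at crop (270,241), the index near (322,352) and the block centre at (376,249).

```bash
python3 - <<'E'
from h import *
w=np.load("w4.npz");T=w["T"];p=w["p"]
R=lambda u,v,z:ray("wrist",u/2.3+90,v/2.3,z,T)
c=R(376,249,.085);c2=(R(270,241,.056)+R(478,250,.056))/2
z=R(270,241,.056);zi=R(317,244,.056);t=R(324,350,.053);r=R(308,379,.053)
print(c.round(4),c2.round(4),z.round(4),t.round(4))
C=np.array([.4915,.0115,0])
for C in(c,c2):
    for q in(z,zi,t,r):e=(q-C)[:2];print(np.linalg.norm(e).round(4),np.arctan2(e[1],e[0]).round(3),end="; ")
    print()
e=(z-zi)[:2];print("line dir",np.arctan2(e[1],e[0]))
# block long axis
for A,B in(((330,129),(318,350)),((438,138),(416,357))):
    e=(R(*A,.084)-R(*B,.084))[:2];print("side",np.arctan2(e[1],e[0]))
# screw baseline for yaw
l=(R(41,212,.074)+R(152,354,.074))/2;rr=(R(659,109,.074)+R(637,292,.074))/2
e=(rr-l)[:2];print("yaw",np.arctan2(e[1],e[0])+.9481,l.round(4),rr.round(4),((l+rr)/2).round(4))
print("shift to c",(T[:3,:3].T@(np.r_[(c+c2)[:2]/2,.24]-T[:3,3])).round(4),"yaw_y",np.arctan2(T[1,1],T[0,1]))
E
```

```text
[0.4911 0.01   0.085 ] [0.4925 0.0109 0.056 ] [0.4844 0.0579 0.056 ] [0.4402 0.0244 0.053 ]
0.0483 1.709; 0.0269 1.7; 0.0529 2.866; 0.0693 2.858; 
0.0476 1.74; 0.0262 1.756; 0.054 2.889; 0.0703 2.876; 
line dir 1.720530259598967
side 0.13408294647070118
side 0.12968484645270145
yaw -0.27094650791071706 [0.4508 0.1258 0.074 ] [ 0.5333 -0.099   0.074 ] [0.492  0.0134 0.074 ]
shift to c [0.0713 0.0014 0.1625] yaw_y -1.3618096595396125
```

```bash

echo '[0.03,0,0.02,0,0,0.04,0.06,0.001,0.04,0,0,0.077,0.071,0.001,0.07,0,0,0.077,0.071,0.001,0.1,0,0,0.077,0.071,0.001,0.1,0,0,0.077]' > mv.in && python3 shift.py mv.in .085
echo '[0,0,0.03,0,0,0,0,0,0.06,0,0,0,0,0,0.073,0,0,0,0,0,0.073,0,0,0]' > mv.in && python3 shift.py mv.in
python3 -c "
from h import *
s=arm.observe();T=toolpose(s);print(s['qpos'].round(3),(T[:3,:3].T@(np.array([.4918,.0108,.23])-s['eef_pos'])).round(4),np.arctan2(T[1,1],T[0,1]))"
```

```text
t: 10.43
eef_pos: [0.4898, 0.0108, 0.2947]
orientation: [-0.002, 0.998, 0.065, -0.007]
ft_force: [-1.3, -0.2, -1.5]
finger_gap: 0.0853
grip_force: 0.0
t: 10.77
eef_pos: [0.49, 0.0107, 0.226]
orientation: [-0.001, 0.998, 0.065, -0.003]
ft_force: [-1.6, 0.0, 1.1]
finger_gap: 0.0853
grip_force: 0.0
[-0.21   0.124  2.064 -0.     0.96   1.23 ] [ 0.0018  0.0001 -0.004 ] -1.440012719589746
```

```bash

echo '[0,0,-0.003,0,0,0,0,0,-0.003,0,0,0,0,0,-0.003,0,0,0,0,0,-0.003,0,0,0]' > mv.in && python3 shift.py mv.in 0 25
echo '[0,0,0,0,0,-0.12,0,0,0,0,0,-0.24,0,0,0,0,0,-0.36,0,0,0,0,0,-0.48,0,0,0,0,0,-0.58]' > mv.in && python3 shift.py mv.in
echo '[0,0,0,0,0,-0.12,0,0,0,0,0,-0.24,0,0,0,0,0,-0.36,0,0,0,0,0,-0.48,0,0,0,0,0,-0.58]' > mv.in && python3 shift.py mv.in
echo '[0,0,0,0,0,0,0,0,0,0,0,0]' > mv.in && python3 shift.py mv.in
python3 -c "
from h import *
s=arm.observe();T=toolpose(s);print(np.arctan2(T[1,1],T[0,1]))"
```

```text
t: 11.1
eef_pos: [0.4918, 0.011, 0.2339]
orientation: [0.0, 0.998, 0.066, 0.002]
ft_force: [-0.5, 1.4, 2.9]
finger_gap: 0.0444
grip_force: 25.2
t: 11.52
eef_pos: [0.4918, 0.0113, 0.2339]
orientation: [0.0, 0.936, 0.351, 0.002]
ft_force: [-0.7, 2.8, 5.4]
finger_gap: 0.0444
grip_force: 25.5
t: 11.93
eef_pos: [0.4917, 0.0114, 0.2339]
orientation: [0.001, 0.797, 0.604, 0.002]
ft_force: [-1.0, 3.7, 5.9]
finger_gap: 0.0446
grip_force: 25.6
t: 12.1
eef_pos: [0.4917, 0.0114, 0.2339]
orientation: [0.001, 0.799, 0.602, 0.002]
ft_force: [-1.5, 4.1, 5.7]
finger_gap: 0.0447
grip_force: 25.6
-0.2788130389455519
```

```bash

echo '[0,0,0,0,0,0,0,0,0,0,0,0,0,0,-0.03,0,0,0,0,0,-0.06,0,0,0,0,0,-0.09,0,0,0]' > mv.in && python3 shift.py mv.in .085
echo '[-0.02,0,-0.03,0,0,0,-0.045,0,-0.05,0,0,0,-0.07,0,-0.05,0,0,0,-0.07,0,-0.05,0,0,0,-0.07,0,-0.05,0,0,0]' > mv.in && python3 shift.py mv.in
python3 - <<'E'
from h import *
s=arm.observe();T=toolpose(s);p,d=save("wrist","pics/w5.png");np.savez("w5.npz",p=p,d=d,T=T)
print(s["eef_pos"],tilt(p,d,T,-.27)[:2])
c=cv2.resize(p[:230,110:420,::-1],None,fx=2.5,fy=2.5,interpolation=cv2.INTER_CUBIC);cv2.imwrite("pics/w5c.png",c)
E
```

```text
t: 12.52
eef_pos: [0.4904, 0.0111, 0.3225]
orientation: [-0.0, 0.799, 0.602, -0.0]
ft_force: [1.6, -0.8, 0.8]
finger_gap: 0.0852
grip_force: 0.0
t: 12.93
eef_pos: [0.4713, -0.057, 0.3722]
orientation: [0.0, 0.799, 0.601, 0.0]
ft_force: [0.1, -0.1, 0.1]
finger_gap: 0.0851
grip_force: 0.0
[ 0.47125268 -0.05700741  0.37217955] (np.float64(-0.0019125271428923987), np.float64(-0.00026231033183021004))
```

View pics/w5c.png

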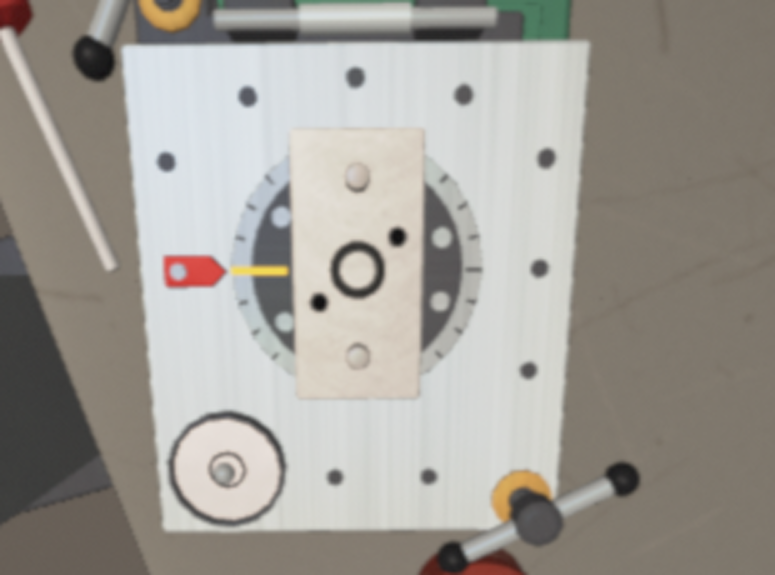

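The zero line (231,271) meets the red tip (227,271). The ball is at (224,473) and the ring at (227,469). I'll triangulate the ball offset from the two views to rule out parallax.

```bash
python3 - <<'E'
from h import *
C=arm.camera_params("wrist")
def circ(n,x0,y0):
    w=np.load(n);p=w["p"];T=w["T"]
    g=cv2.resize(p[y0-35:y0+35,x0-35:x0+35],None,fx=8,fy=8,interpolation=cv2.INTER_CUBIC)
    return g,T
P={}
V={"w4.npz":{"ball":(464,429.5),"ring":(464,426.5),"rim":(464.5,425.5),"f":(2.3,90)},"w5.npz":{"ball":(224,473),"ring":(227,469),"rim":(227.5,467.5),"f":(2.5,110)}}
Y=-.27;ax=np.array([np.cos(Y),np.sin(Y),0]);ay=np.array([-ax[1],ax[0],0])
for k in("ball","ring","rim"):
    A=np.zeros((3,3));b=np.zeros(3)
    for n,v in V.items():
        T=np.load(n)["T"]@C["tool_from_camera"];f,o=v["f"];d=T[:3,:3]@np.linalg.solve(C["mtx"],[v[k][0]/f+o,v[k][1]/f,1]);d/=np.linalg.norm(d)
        M=np.eye(3)-np.outer(d,d);A+=M;b+=M@T[:3,3]
        if k!="rim":
            z={"ball":.0535,"ring":.049}[k];q=T[:3,3]+d*(z-T[2,3])/d[2];P[n,k]=q
    print(k,np.linalg.solve(A,b).round(4))
for n in V:e=P[n,"ball"]-P[n,"ring"];print(n,"back",(e@ax).round(4),"left",(e@ay).round(4))
ims=[cv2.resize(np.load(n)["p"][y-22:y+22,x-22:x+22,::-1],None,fx=9,fy=9,interpolation=cv2.INTER_CUBIC) for n,x,y in(("w4.npz",292,186),("w5.npz",201,188))]
cv2.imwrite("pics/ball.png",np.hstack(ims))
E
```

```text
ball [ 0.4215 -0.0469  0.0749]
ring [ 0.4167 -0.0514  0.0489]
rim [ 0.4148 -0.0533  0.0387]
w4.npz back -0.0006 left 0.0004
w5.npz back -0.0005 left -0.0005
```

View pics/ball.png

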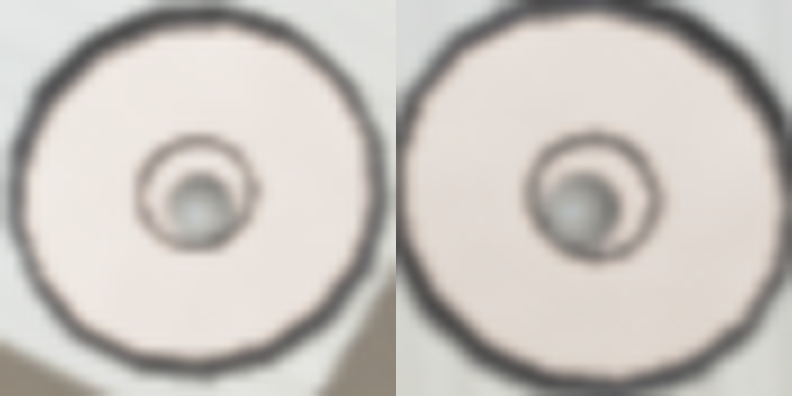

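The ball sits inside the ring, about 0.5 to 0.9 mm off centre with a 2 mm margin, which fits the 0.002 rad measured tilt. Handing in.

```bash
python3 -c "
from bench import arm
print(arm.hand_in())"
```

```text
the job is handed in; nothing more can be done
None
```

I handed the job in at about 13 s: the platform is level to about 0.002 rad with the ball inside the ring, the yellow zero line meets the red index tip, and I saw nothing on the bench knocked or moved.

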